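Tip open the oak-lidded tin

ROBOT

A 6-joint arm with a two-finger parallel gripper is mounted at the origin on the work surface. World frame = base frame: x ahead of the robot, y to its left, z up, the work surface at z = 0. Lengths are in mm, angles in rad, forces in N, time in s.
With the tool pointing down it reaches from about 275 to 750 mm from the base axis. Payload 10.2 kg.
Tool frame: the origin (TCP) lies at the very end of the fingers, on their centre line; the grasp point (between the pads) lies 19 mm behind it (ctrl.pinch_z is the distance from the TCP to the grasp point, in mm); y points along the fingers, z is the direction in which the jaws open and shut, and the axes are right-handed (so a half turn about y gives the same grasp; the last joint's range is limited). The gripper opens to 85 mm and grips with 20 to 120 N. Pads are 22 mm wide; open, the fingers measure 114 mm over their backs; the gripper's body (76 mm by 85 mm) begins 54 mm behind the grasp point. The pads swing forward as they close: fully open they stand 13 mm farther back than shut.
Start: joints at [-1.427, 0.313, 1.498, -0, 1.331, -0.223], TCP at [188.269, -490.088, 231.294] pointing down, gripper open.
Joint ranges: [-2.94, 2.94], [-0.97, 2.17], [0.19, 2.56], [-1.23, 4.37], [0.02, 3.11], [-2.88, 2.88]. Speed limits (rad/s): [2.39, 2.39, 3.01, 3.14, 3.14, 3.14].

INTERFACE

Orientations are given as a unit quaternion [w, x, y, z].
In Python, from rig import sense, eyes, ctrl gives the robot as it stands. The module is installed in compiled form; this text tells all that it offers.
- The arm moves only by the shell command python3 -m handwheel 'ROWS' [FORCE]. ROWS is JSON, a list of rows, each an object of numbers: "grip": the finger opening in mm, from 0 to 85.4; "tx", "ty", "tz": the shift along the tool's x, y, z in mm; "wx", "wy", "wz": the turn, a rotation vector about the tool's x, y, z in rad. In form: [{"grip": .., "tx": .., "ty": .., "tz": .., "wx": .., "wy": .., "wz": ..}, ...]. A call has 1 to 10 rows; each row shifts and turns the commanded pose from where the row before left it, along the tool's axes as they then stand; what a row does not reach is not made up. A row lasts 1/12 s, in which the tool goes at most 41.7 mm and 7.16 degrees, less where a joint would pass 70% of its speed; a pose out of reach is approached as far as the arm can. A call is refused whole if a number of a shift passes 41.7 or a number of a turn 0.125, either way. A call with a gripper value outside its range is refused whole. The fingers move at their own pace and stop on an object; FORCE is the grip in N (left out, the last holds). Time passes only in rows, so rows that do not move let the fingers close. It gives the time, the measured TCP pose, the force and the opening at its end, in the units of the state.
- sense(): the state, without advancing time (a new reading comes with each control period).
- eyes.capture(name): name is "scene" or "top" or "wrist"; returns a dict with "pixels" (480x640x3 uint8, red, green, blue), "mtx" (3x3 intrinsics, pixels), "dist" ([k1, k2, p1, p2, k3] as OpenCV has them; the pictures are not rectified), "R" (3x3) and "t" (3): a world point X has camera coordinates R X + t. Camera axes: x right, y down, z forward; pixel columns grow to the right and rows downward; lengths in mm; the calibration is good to about 2 mm. A picture is of the moment at which its call begins. There is no depth.
- ctrl.finish_job(): hands the job in, once; it reports no verdict.
The state is a dict: "time_s": time; "joints": joint angles; "dq": joint speeds; "tau": joint torques, N m; "eef_pos": TCP position; "ee_rot": TCP orientation; "force": force on the tool from outside, world axes, zero at the start; "wrist_torque": the same for the moment, N m; "grip_width": opening from 0.0 (shut) to 1.0 (fully open).
Only numpy, scipy, OpenCV 4.12 (cv2) and the standard library are available. Lean on these libraries where they do the work, as an engineer would, in place of code of your own. Each camera call takes 0.05 s, during which the arm holds its last target.

TASK

Open the aluminium tin with the oak lid so that it can be refilled: press the end of the flush lid that has the round inlay all the way down so that the other end tips up, then take the lid by its raised end and lay it flat, inlay up, in the middle of the round cork trivet. Leave the tin with the black lid shut.

Things in the scene. Friction and masses are not known exactly. Their poses are not given: they have to be found in the camera images.
- oak_lid_center (a point): Pale oak lid, 120 x 50 x 9 mm, 50 g, loose and flush in the mouth of a fixed cast aluminium tin (outside 134 x 64 mm, 60 high; walls 5; mouth 124 x 54). Point: lid's centre, mid-thickness. x along its length, y across, z up out of its top. A black round inlay (20 mm wide, in the top face at x = -40 mm) marks the end to press; the +x end tips up and cannot be pressed down.
- oak_rocker (a joint): Angle (rad) of the 34 mm wide rocker under the oak lid: 0 flush, 0.36 at the firm stop. Its pivot, along the lid's y, lies under the lid at x = -10 mm. Pressing the inlay with 2 to 5 N tips rocker and lid together: the inlay sinks 11 mm, the underside of the lid's +x end rises to 15 mm above the tin's rim. It stays tipped when let go; the lid then lifts off freely.
- trivet: Round cork trivet, 170 mm across, 8 mm thick, flat and fixed on the counter. Origin at the centre of its underside, z up.
- dark_lid_center (a point): Black lid with a brass round inlay, the same size as the oak lid, flush in a second tin of the same build, which must stay shut. Point: lid's centre, mid-thickness; x along its length (inlay on the -x side), y across, z up.
There are look-alikes about, which are no part of the job. Of the things shaped like the part that bears oak_lid_center, the wooden one is meant. Of the things that look like the trivet, the larger one is meant.

How it is judged (in metres and radians):
On the way, in this order (a step that is already met when the one before it is completed fails the run):
1. the oak lid is tipped up in its tin by pressing its inlay end (value of joint oak_rocker above 0.25 rad and angle between oak_lid_center's own z axis and vertical above 0.2 rad and height (world z) of oak_lid_center below 0.068 m), for 0.2 s.
2. the oak lid is lifted clear of the tin (height (world z) of oak_lid_center above 0.085 m), for 0.1 s.
At the end, for the whole second after the job is handed in: The oak lid lies flat (within 10 degrees), inlay up, on the cork trivet, its centre within 35 mm of the trivet's centre; the black lid is still flush in its tin (moved less than 15 mm, tilted less than 7 degrees) (horizontal distance between oak_lid_center and trivet below 0.035 m and z of oak_lid_center in the frame of trivet below 0.018 m and angle between oak_lid_center's own z axis and vertical below 0.17 rad and distance of dark_lid_center from where it was at the start of the episode below 0.015 m and angle between dark_lid_center's own z axis and vertical below 0.12 rad); the robot touches nothing.
It fails at once if the black lid is tipped or taken out (distance of dark_lid_center from where it was at the start of the episode above 0.015 m or angle between dark_lid_center's own z axis and vertical above 0.12 rad).
It also fails if it takes over 38 s, if anything falls off the work surface, if the arm or the gripper's body presses on something with over 40 N, if the wrist force passes 120 N, or if a joint passes its speed limit or range.

## Working session

There is one attempt and no reset: what is moved stays moved. The work goes in short steps, Python scripts to look and compute and a shell command to move; the robot and the scene stay as the last step left them, time stands still between calls to the robot, and variables do not carry over. Pictures are saved under pics/ and viewed, and the job is handed in when it is done.

```bash
mkdir -p pics; cat > h.py <<'E'
import numpy as np,cv2
from rig import sense,eyes,ctrl
def cap(n,f):
    c=eyes.capture(n); np.savez('pics/'+f+'.npz',**{k:np.array(v) for k,v in c.items()})
    cv2.imwrite('pics/'+f+'.png',np.array(c['pixels'])[:,:,::-1]); return c
def load(f): return dict(np.load('pics/'+f+'.npz'))
def ray(c,uv,z):
    p=cv2.undistortPoints(np.array(uv,float).reshape(-1,1,2),c['mtx'],c['dist']).reshape(-1,2)
    R,t=c['R'],c['t'].reshape(3); C=-R.T@t
    d=np.c_[p,np.ones(len(p))]@R
    return C+d*((z-C[2])/d[:,2])[:,None]
def proj(c,X):
    return cv2.projectPoints(np.array(X,float).reshape(-1,1,3),cv2.Rodrigues(c['R'])[0],c['t'].reshape(3),c['mtx'],c['dist'])[0].reshape(-1,2)
E
python3 - <<'E'
from h import *
for n in ['top','scene']: cap(n,n+'0')
print(sense())
E
```

```text
{'time_s': 0.1, 'joints': array([-1.42741260e+00,  3.13396490e-01,  1.49835532e+00,  1.02748912e-05,
        1.33101180e+00, -2.23379850e-01]), 'dq': array([-2.46672355e-05, -6.20454471e-04, -2.47327943e-03, -6.32099669e-05,
       -8.89988782e-04, -2.41409689e-04]), 'tau': array([ 4.05251310e-03, -4.12897646e+01, -2.60141140e+01, -1.76247713e-04,
        3.06173592e-03, -1.99997271e-05]), 'eef_pos': array([ 188.23023402, -489.84996756,  230.79323466]), 'ee_rot': array([ 0.12896416, -0.128924  ,  0.69566402, -0.69483697]), 'force': array([ 0.06693798, -0.20059353, -0.61596283]), 'wrist_torque': array([-0.019176  ,  0.01569165, -0.00286943]), 'grip_width': 0.9996605075851439}
```

View pics/top0.png

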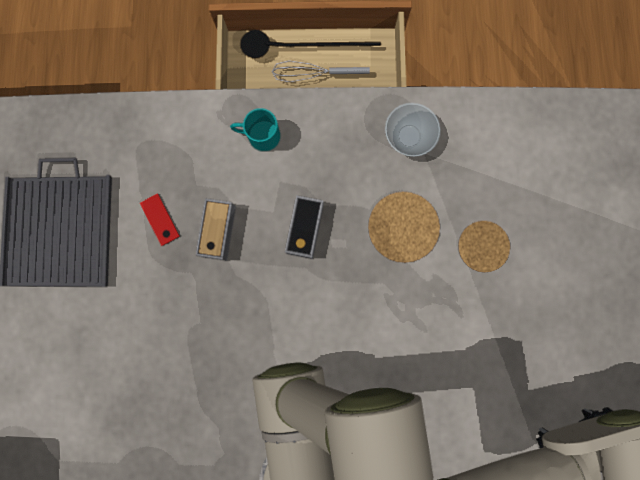

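View pics/scene0.png

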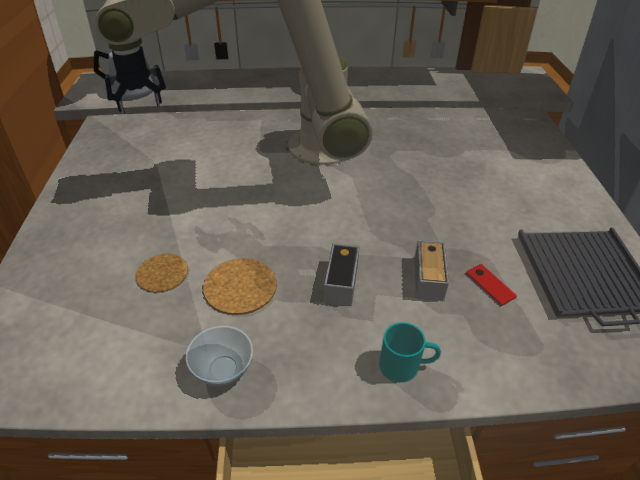

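The top view shows three lid-shaped things: red at (160,220), oak in a tin at (214,229) and black in a tin at (305,226). The oak one is the wooden one, with its black inlay at (210,245). There are two cork discs, at (404,227) and (485,246), and the first is larger. I'll confirm both in enlarged crops.

```bash
python3 - <<'E'
from h import *
im=cv2.imread('pics/top0.png')
a=cv2.resize(im[185:275,185:345],None,fx=5,fy=5,interpolation=cv2.INTER_CUBIC)
cv2.imwrite('pics/crop0.png',a)
im2=cv2.imread('pics/scene0.png')
cv2.imwrite('pics/crop1.png',cv2.resize(im2[230:310,310:460],None,fx=5,fy=5,interpolation=cv2.INTER_CUBIC))
E
```

```text
(no output)
```

View pics/crop0.png

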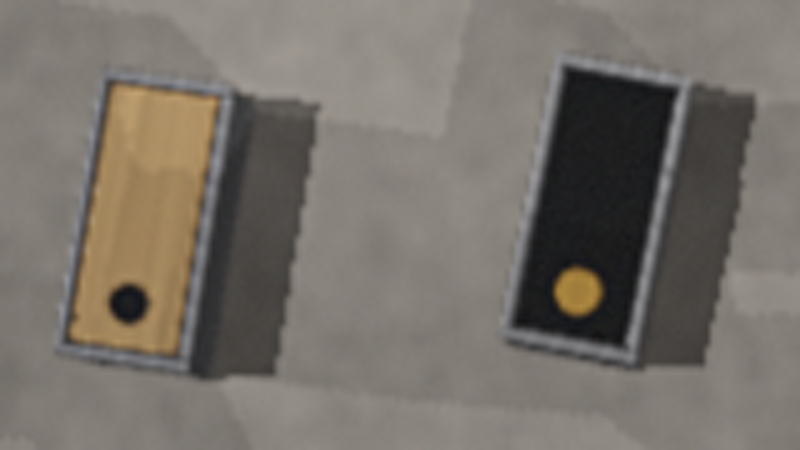

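View pics/crop1.png

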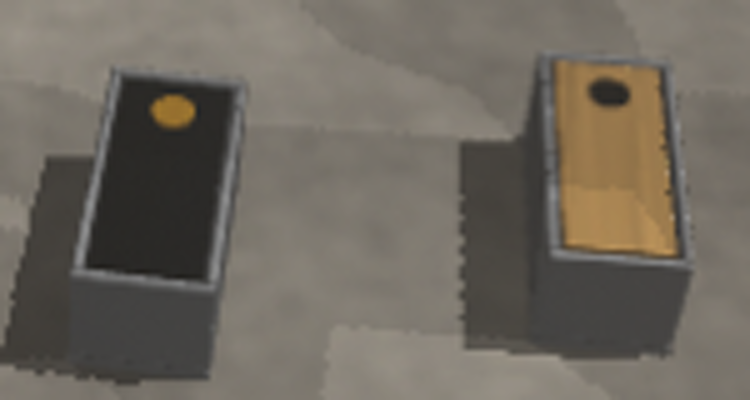

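The crops confirm it: the oak lid is in the left tin in the top view with a black inlay at crop (128,302), and the black lid has a brass inlay at (578,291). Next I'll compute positions.

```bash
cat >> h.py <<'E'
def cp(pts,x0,y0,s=5): return (np.array(pts,float)+.5)/s-.5+np.array([x0,y0])
E
python3 - <<'E'
from h import *
np.set_printoptions(precision=1,suppress=True)
T=load('top0');S=load('scene0')
def box(n,p):
    p=p[:,:2]; print(n,'c',p.mean(0),'sides',[np.linalg.norm(p[i]-p[(i+1)%4]) for i in range(4)])
t=ray(T,cp([(105,77),(236,93),(192,370),(60,352)],185,185),60);box('oak tin top',t)
s=ray(S,cp([(537,57),(675,62),(690,268),(547,252)],310,230),60);box('oak tin scene',s)
l=ray(T,cp([(108,82),(222,97),(183,357),(67,343)],185,185),60);box('oak lid',l); 
print('ax',np.degrees(np.arctan2(*( (l[0]+l[1]-l[2]-l[3])[[1,0]]))),np.degrees(np.arctan2(*( (t[0]+t[1]-t[2]-t[3])[[1,0]]))))
s2=(s[2]+s[3]-s[0]-s[1]);print(np.degrees(np.arctan2(s2[1],s2[0])))
print('inlay',ray(T,cp([(128,302)],185,185),60),ray(S,cp([(609,94)],310,230),60))
print('inlay dark',ray(T,cp([(578,291)],185,185),60),ray(S,cp([(173,111)],310,230),60))
d=ray(T,cp([(558,55),(690,80),(637,362),(505,340)],185,185),60);box('dark tin',d)
for c,seed in((T,(404,227)),(S,(240,286))):
    hsv=cv2.cvtColor(c['pixels'],cv2.COLOR_RGB2HSV)
    m=((hsv[...,0]<25)&(hsv[...,1]>90)).astype(np.uint8)
    m=cv2.morphologyEx(m,cv2.MORPH_CLOSE,np.ones((5,5)))
    n,L,st,ce=cv2.connectedComponentsWithStats(m)
    k=L[seed[1],seed[0]];cn=cv2.findContours((L==k).astype(np.uint8),0,1)[0][0].reshape(-1,2)
    P=ray(c,cn,8)[:,:2];print('trivet',cv2.minEnclosingCircle(P.astype(np.float32)),P.min(0),P.max(0))
E
```

```text
oak tin top c [590.6 217.3] sides [np.float64(61.71074861488888), np.float64(129.00026002953533), np.float64(61.692325661344185), np.float64(128.5921434522293)]
oak tin scene c [592.7 219.4] sides [np.float64(66.24091606433001), np.float64(132.87966509280545), np.float64(62.783782784005325), np.float64(125.95824906875248)]
oak lid c [592.  218.8] sides [np.float64(53.78390345805487), np.float64(120.99896785528568), np.float64(54.12135886888012), np.float64(121.94268270417835)]
ax -7.959919717210821 -8.404314214330686
-9.607351752205508
inlay [[553.9 226.1  60. ]] [[552.4 226.6  60. ]]
inlay dark [[557.4  19.9  60. ]] [[555.4  20.8  60. ]]
dark tin c [595.2  10.8] sides [np.float64(61.74294357373632), np.float64(131.60454492040253), np.float64(60.819328354018985), np.float64(133.24284769994205)]
trivet ((599.1068115234375, -223.38430786132812), 84.49427795410156) [ 514.9 -307.7] [ 682.3 -140.8]
trivet ((600.3743896484375, -222.28341674804688), 87.18901062011719) [ 513.8 -307.4] [ 686.8 -138.5]
```

```bash
cat >> h.py <<'E'
from scipy.spatial.transform import Rotation as Ro
def pose(s=None):
    s=s or sense(); q=s['ee_rot']; return np.array(s['eef_pos']),Ro.from_quat([q[1],q[2],q[3],q[0]])
def delta(target,Rt=None):
    "shift in current tool axes, turn rotvec in tool axes"
    p,R=pose(); print('p',p.round(1),'R\n',R.as_matrix().round(3))
    if Rt is not None: print('turn',R.inv()*Rt and (R.inv()*Rt).as_rotvec().round(4))
    B=Rt if Rt is not None else R
    print('shift in tool axes after turn',B.inv().apply(np.array(target)-p).round(1))
def down(zdeg,pitch=0):
    "tool z (jaw) along azimuth zdeg, y down; pitch tips tool y about jaw axis"
    z=np.array([np.cos(np.radians(zdeg)),np.sin(np.radians(zdeg)),0]);y=np.array([0,0,-1.]);x=np.cross(y,z)
    return Ro.from_matrix(np.c_[x,y,z])*Ro.from_rotvec([0,0,pitch])
E
python3 - <<'E'
from h import *
print(sense()['time_s'])
for a in (81.5,-98.5): delta([553,225.5,110],down(a)); print(down(a).as_matrix().round(3))
E
```

```text
0.1
p [ 188.2 -489.8  230.8] R
 [[-0.933 -0.     0.359]
 [-0.359  0.001 -0.933]
 [-0.    -1.    -0.001]]
turn [ 0.0000e+00 -2.6265e+00 -1.6000e-03]
shift in tool axes after turn [255.  120.8 761.4]
[[ 0.989  0.     0.148]
 [-0.148  0.     0.989]
 [ 0.    -1.     0.   ]]
p [ 188.2 -489.8  230.8] R
 [[-0.933 -0.     0.359]
 [-0.359  0.001 -0.933]
 [-0.    -1.    -0.001]]
turn [0.0012 0.5151 0.    ]
shift in tool axes after turn [-255.   120.8 -761.4]
[[-0.989  0.    -0.148]
 [ 0.148  0.    -0.989]
 [ 0.    -1.     0.   ]]
```

```bash
python3 -m handwheel '[{"grip":0,"tx":-30,"tz":-27},{"grip":0,"tx":-30,"tz":-27},{"grip":0,"tx":-30,"tz":-27},{"grip":0,"tx":-30,"tz":-27},{"grip":0,"tx":-30,"tz":-27},{"grip":0,"tx":-30,"tz":-27},{"grip":0,"tx":-30,"tz":-27},{"grip":0,"tx":-30,"tz":-27},{"grip":0,"tx":-30,"tz":-27},{"grip":0,"tx":-30,"tz":-27}]' 30
python3 -m handwheel '[{"tx":-30,"tz":-27},{"tx":-30,"tz":-27},{"tx":-30,"tz":-27},{"tx":-30,"tz":-27},{"tx":-30,"tz":-27},{"tx":-30,"tz":-27},{"tx":-30,"tz":-27},{"tx":-30,"tz":-27},{"tx":-30,"tz":-27},{"tx":-30,"tz":-27}]'
python3 -m handwheel '[{"wy":-0.125},{"wy":-0.125},{"wy":-0.125},{"wy":-0.125},{"wy":-0.125},{"wy":-0.125},{"wy":-0.125},{"wy":-0.125},{"wy":-0.125},{"wy":-0.125}]'
python3 -m handwheel '[{"wy":-0.125},{"wy":-0.125},{"wy":-0.125},{"wy":-0.125},{"wy":-0.125},{"wy":-0.125},{"wy":-0.125},{"wy":-0.125},{"wy":-0.125},{"wy":-0.125}]'
python3 - <<'E'
from h import *
delta([552.5,225.5,75],down(81.5)); print(sense()['joints'],sense()['force'],sense()['grip_width'])
E
```

```text
p [ 188.2 -489.8  230.8] R
 [[-0.933 -0.     0.359]
 [-0.359  0.001 -0.933]
 [-0.    -1.    -0.001]]
turn [ 0.0000e+00 -2.6265e+00 -1.6000e-03]
shift in tool axes after turn [254.5 155.8 761.3]
[-1.42741260e+00  3.13396490e-01  1.49835532e+00  1.02748912e-05
  1.33101180e+00 -2.23379850e-01] [ 0.06693798 -0.20059353 -0.61596283] 0.9996605075851439invalid input
invalid input
invalid input
invalid input
```

```bash
python3 -m handwheel '[{"grip":0,"tx":-30,"ty":0,"tz":-27,"wx":0,"wy":0,"wz":0}]' 30
```

```text
time_s: 0.18
eef_pos: [204.7, -457.0, 230.2]
ee_rot: [-0.127, 0.128, -0.695, 0.696]
force: [1.1, -0.4, 0.0]
grip_width: 0.88
```

All keys are required in every row.

```bash
python3 -m handwheel '[{"grip":0,"tx":-30,"ty":0,"tz":-27,"wx":0,"wy":0,"wz":0},{"grip":0,"tx":-30,"ty":0,"tz":-27,"wx":0,"wy":0,"wz":0},{"grip":0,"tx":-30,"ty":0,"tz":-27,"wx":0,"wy":0,"wz":0},{"grip":0,"tx":-30,"ty":0,"tz":-27,"wx":0,"wy":0,"wz":0},{"grip":0,"tx":-30,"ty":0,"tz":-27,"wx":0,"wy":0,"wz":0},{"grip":0,"tx":-30,"ty":0,"tz":-27,"wx":0,"wy":0,"wz":0},{"grip":0,"tx":-30,"ty":0,"tz":-27,"wx":0,"wy":0,"wz":0},{"grip":0,"tx":-30,"ty":0,"tz":-27,"wx":0,"wy":0,"wz":0},{"grip":0,"tx":-30,"ty":0,"tz":-27,"wx":0,"wy":0,"wz":0}]'
python3 -m handwheel '[{"grip":0,"tx":-30,"ty":0,"tz":-27,"wx":0,"wy":0,"wz":0},{"grip":0,"tx":-30,"ty":0,"tz":-27,"wx":0,"wy":0,"wz":0},{"grip":0,"tx":-30,"ty":0,"tz":-27,"wx":0,"wy":0,"wz":0},{"grip":0,"tx":-30,"ty":0,"tz":-27,"wx":0,"wy":0,"wz":0},{"grip":0,"tx":-30,"ty":0,"tz":-27,"wx":0,"wy":0,"wz":0},{"grip":0,"tx":-30,"ty":0,"tz":-27,"wx":0,"wy":0,"wz":0},{"grip":0,"tx":-30,"ty":0,"tz":-27,"wx":0,"wy":0,"wz":0},{"grip":0,"tx":-30,"ty":0,"tz":-27,"wx":0,"wy":0,"wz":0},{"grip":0,"tx":-30,"ty":0,"tz":-27,"wx":0,"wy":0,"wz":0},{"grip":0,"tx":-30,"ty":0,"tz":-27,"wx":0,"wy":0,"wz":0}]'
python3 -m handwheel '[{"grip":0,"tx":0,"ty":0,"tz":0,"wx":0,"wy":-0.12,"wz":0},{"grip":0,"tx":0,"ty":0,"tz":0,"wx":0,"wy":-0.12,"wz":0},{"grip":0,"tx":0,"ty":0,"tz":0,"wx":0,"wy":-0.12,"wz":0},{"grip":0,"tx":0,"ty":0,"tz":0,"wx":0,"wy":-0.12,"wz":0},{"grip":0,"tx":0,"ty":0,"tz":0,"wx":0,"wy":-0.12,"wz":0},{"grip":0,"tx":0,"ty":0,"tz":0,"wx":0,"wy":-0.12,"wz":0},{"grip":0,"tx":0,"ty":0,"tz":0,"wx":0,"wy":-0.12,"wz":0},{"grip":0,"tx":0,"ty":0,"tz":0,"wx":0,"wy":-0.12,"wz":0},{"grip":0,"tx":0,"ty":0,"tz":0,"wx":0,"wy":-0.12,"wz":0},{"grip":0,"tx":0,"ty":0,"tz":0,"wx":0,"wy":-0.12,"wz":0}]'
python3 -m handwheel '[{"grip":0,"tx":0,"ty":0,"tz":0,"wx":0,"wy":-0.12,"wz":0},{"grip":0,"tx":0,"ty":0,"tz":0,"wx":0,"wy":-0.12,"wz":0},{"grip":0,"tx":0,"ty":0,"tz":0,"wx":0,"wy":-0.12,"wz":0},{"grip":0,"tx":0,"ty":0,"tz":0,"wx":0,"wy":-0.12,"wz":0},{"grip":0,"tx":0,"ty":0,"tz":0,"wx":0,"wy":-0.12,"wz":0},{"grip":0,"tx":0,"ty":0,"tz":0,"wx":0,"wy":-0.12,"wz":0},{"grip":0,"tx":0,"ty":0,"tz":0,"wx":0,"wy":-0.12,"wz":0},{"grip":0,"tx":0,"ty":0,"tz":0,"wx":0,"wy":-0.12,"wz":0},{"grip":0,"tx":0,"ty":0,"tz":0,"wx":0,"wy":-0.12,"wz":0},{"grip":0,"tx":0,"ty":0,"tz":0,"wx":0,"wy":-0.12,"wz":0}]'
python3 - <<'E'
from h import *
delta([552.5,225.5,75],down(81.5)); print(sense()['joints'],sense()['force'],sense()['grip_width'])
E
```

```text
time_s: 0.93
eef_pos: [371.8, -128.5, 231.3]
ee_rot: [-0.129, 0.129, -0.695, 0.695]
force: [1.4, -1.9, -0.3]
grip_width: 0.0
time_s: 1.77
eef_pos: [555.0, 231.3, 230.9]
ee_rot: [-0.129, 0.129, -0.695, 0.695]
force: [0.8, -0.7, -0.1]
grip_width: 0.001
time_s: 2.6
eef_pos: [554.6, 229.1, 230.9]
ee_rot: [-0.5, 0.501, -0.5, 0.499]
force: [-0.7, -0.3, 0.3]
grip_width: 0.0
time_s: 3.43
eef_pos: [554.5, 229.2, 230.9]
ee_rot: [-0.695, 0.695, -0.13, 0.129]
force: [-0.6, 0.5, -0.4]
grip_width: 0.003
p [554.5 229.2 230.9] R
 [[ 0.933 -0.001  0.361]
 [-0.361 -0.     0.933]
 [-0.001 -1.    -0.   ]]
turn [ 0.0004 -0.2205 -0.0008]
shift in tool axes after turn [ -1.5 155.9  -3.9]
[ 1.96779811e-01  4.81552557e-01  1.25520308e+00  4.43071306e-05
  1.40573707e+00 -1.00515880e+00] [-0.58088846  0.53033627 -0.41263047] 0.0025155639617109454
```

```bash
python3 -m handwheel '[{"grip":0,"tx":0,"ty":0,"tz":0,"wx":0,"wy":-0.11,"wz":0},{"grip":0,"tx":0,"ty":0,"tz":0,"wx":0,"wy":-0.11,"wz":0},{"grip":0,"tx":-1.5,"ty":30,"tz":-4,"wx":0,"wy":0,"wz":0},{"grip":0,"tx":0,"ty":30,"tz":0,"wx":0,"wy":0,"wz":0},{"grip":0,"tx":0,"ty":20,"tz":0,"wx":0,"wy":0,"wz":0},{"grip":0,"tx":0,"ty":0,"tz":0,"wx":0,"wy":0,"wz":0}]'
python3 - <<'E'
from h import *
cap('wrist','w1'); delta([552.5,225.5,75],down(81.5)); print(sense()['force'])
E
```

```text
time_s: 3.93
eef_pos: [550.4, 224.9, 146.7]
ee_rot: [-0.704, 0.706, -0.058, 0.052]
force: [-0.4, 0.2, -1.3]
grip_width: -0.0
p [551.7 225.2 149.6] R
 [[ 0.988 -0.004  0.154]
 [-0.154 -0.001  0.988]
 [-0.004 -1.    -0.002]]
turn [ 0.0015 -0.0066 -0.0042]
shift in tool axes after turn [ 0.8 74.6  0.4]
[-0.43800543 -0.7198799   0.12742147]
```

View pics/w1.png

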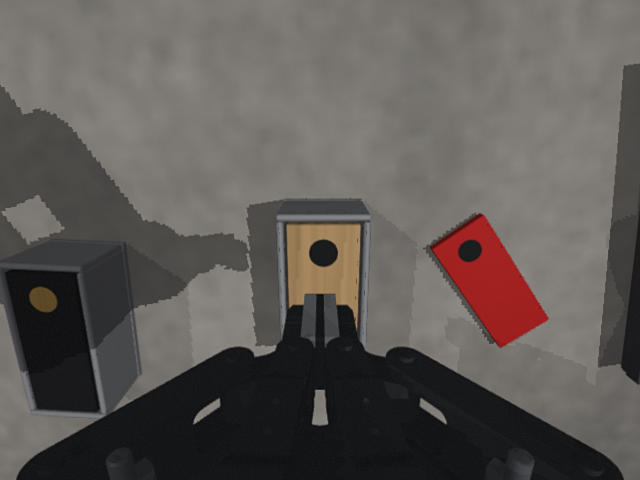

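The wrist view shows the oak inlay at (323,253), with the tin squared to the fingers. I'll cross-check its position against the top view.

```bash
python3 - <<'E'
from h import *
c=load('w1'); print(ray(c,[(323,253),(278,216),(370,216),(285,223),(363,223)],60).round(1)); print(proj(c,[[552,225.5,60]]))
E
```

```text
[[553.3 226.8  60. ]
 [523.  201.1  60. ]
 [532.4 261.6  60. ]
 [528.4 204.9  60. ]
 [536.4 256.5  60. ]]
[[320.83184845 251.4981112 ]]
```

```bash
python3 -m handwheel '[{"grip":0,"tx":1.5,"ty":25,"tz":1,"wx":0,"wy":0,"wz":0},{"grip":0,"tx":0,"ty":25,"tz":0,"wx":0,"wy":0,"wz":0},{"grip":0,"tx":0,"ty":20,"tz":0,"wx":0,"wy":0,"wz":0},{"grip":0,"tx":0,"ty":12,"tz":0,"wx":0,"wy":0,"wz":0},{"grip":0,"tx":0,"ty":0,"tz":0,"wx":0,"wy":0,"wz":0}]'
python3 -m handwheel '[{"grip":0,"tx":0,"ty":4,"tz":0,"wx":0,"wy":0,"wz":0},{"grip":0,"tx":0,"ty":4,"tz":0,"wx":0,"wy":0,"wz":0},{"grip":0,"tx":0,"ty":2,"tz":0,"wx":0,"wy":0,"wz":0}]'
python3 -m handwheel '[{"grip":0,"tx":0,"ty":2,"tz":0,"wx":0,"wy":0,"wz":0},{"grip":0,"tx":0,"ty":2,"tz":0,"wx":0,"wy":0,"wz":0}]'
python3 -m handwheel '[{"grip":0,"tx":0,"ty":2,"tz":0,"wx":0,"wy":0,"wz":0},{"grip":0,"tx":0,"ty":0,"tz":0,"wx":0,"wy":0,"wz":0}]'
python3 -c "
from h import *
cap('scene','s2')
im=cv2.imread('pics/s2.png');cv2.imwrite('pics/s2c.png',cv2.resize(im[180:320,360:520],None,fx=4,fy=4))"
```

```text
time_s: 4.4
eef_pos: [553.8, 226.1, 68.3]
ee_rot: [-0.705, 0.705, -0.055, 0.054]
force: [0.1, -0.8, -0.1]
grip_width: 0.0
time_s: 4.65
eef_pos: [554.8, 226.3, 60.2]
ee_rot: [0.705, -0.705, 0.054, -0.055]
force: [-0.5, -0.6, -0.1]
grip_width: 0.001
time_s: 4.82
eef_pos: [554.1, 226.5, 56.0]
ee_rot: [0.705, -0.705, 0.055, -0.055]
force: [-4.9, 0.3, 5.4]
grip_width: 0.003
time_s: 4.98
eef_pos: [553.8, 226.4, 53.1]
ee_rot: [0.705, -0.705, 0.055, -0.054]
force: [-2.5, 0.7, 3.7]
grip_width: 0.003
```

View pics/s2c.png

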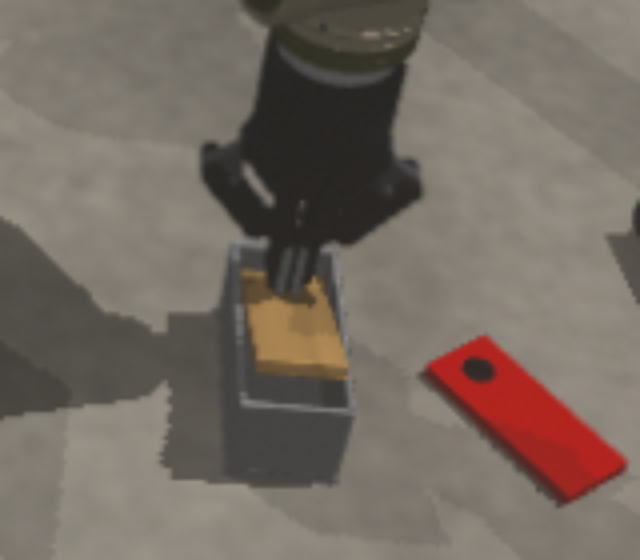

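The lid is tipping, with its raised end at about (300,365) in the crop. I'll press on to the stop.

```bash
python3 -m handwheel '[{"grip":0,"tx":0,"ty":2,"tz":0,"wx":0,"wy":0,"wz":0},{"grip":0,"tx":0,"ty":2,"tz":0,"wx":0,"wy":0,"wz":0}]'
python3 -m handwheel '[{"grip":0,"tx":0,"ty":1.5,"tz":0,"wx":0,"wy":0,"wz":0},{"grip":0,"tx":0,"ty":0,"tz":0,"wx":0,"wy":0,"wz":0}]'
python3 -c "
from h import *
cap('scene','s3')
im=cv2.imread('pics/s3.png');cv2.imwrite('pics/s3c.png',cv2.resize(im[180:320,360:520],None,fx=4,fy=4))"
```

```text
time_s: 5.2
eef_pos: [554.3, 226.5, 51.7]
ee_rot: [0.705, -0.705, 0.054, -0.055]
force: [-18.6, -1.7, 37.9]
grip_width: -0.006
time_s: 5.37
eef_pos: [554.3, 226.5, 51.7]
ee_rot: [0.705, -0.705, 0.054, -0.055]
force: [-19.5, -2.2, 35.4]
grip_width: -0.001
```

View pics/s3c.png

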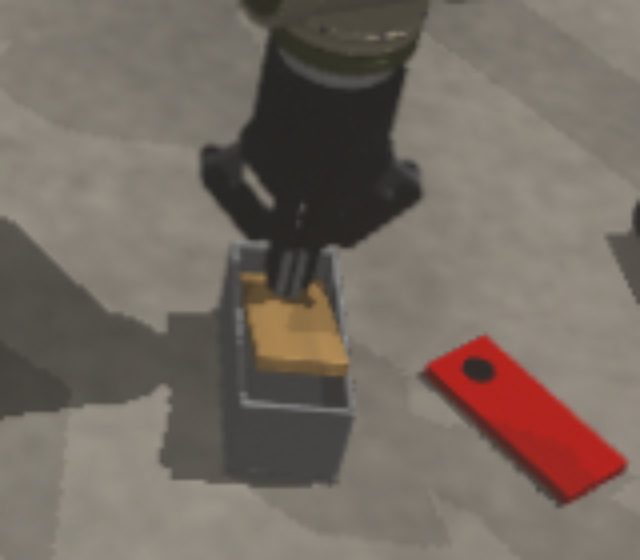

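The force has risen to about 37 N, so it is at the firm stop. I'll retreat, opening the jaws, and look.

```bash
python3 -m handwheel '[{"grip":0,"tx":0,"ty":-8,"tz":0,"wx":0,"wy":0,"wz":0},{"grip":0,"tx":0,"ty":-30,"tz":0,"wx":0,"wy":0,"wz":0},{"grip":0,"tx":0,"ty":-35,"tz":0,"wx":0,"wy":0,"wz":0},{"grip":85,"tx":0,"ty":-35,"tz":0,"wx":0,"wy":0,"wz":0},{"grip":85,"tx":0,"ty":0,"tz":0,"wx":0,"wy":0,"wz":0},{"grip":85,"tx":0,"ty":0,"tz":0,"wx":0,"wy":0,"wz":0}]'
python3 -c "
from h import *
cap('scene','s4');cap('wrist','w4');cap('top','t4')
im=cv2.imread('pics/s4.png');a=cv2.resize(im[180:320,360:500],None,fx=4,fy=4)
im=cv2.imread('pics/w4.png');b=cv2.resize(im[130:480,130:480],(560,560))
cv2.imwrite('pics/s4c.png',a);cv2.imwrite('pics/w4c.png',b)
im=cv2.imread('pics/t4.png');cv2.imwrite('pics/t4c.png',cv2.resize(im[185:275,185:345],None,fx=5,fy=5,interpolation=cv2.INTER_CUBIC))"
```

```text
time_s: 5.92
eef_pos: [555.4, 226.2, 157.6]
ee_rot: [0.705, -0.705, 0.053, -0.056]
force: [-0.3, 0.7, 0.3]
grip_width: 0.416
```

View pics/s4c.png

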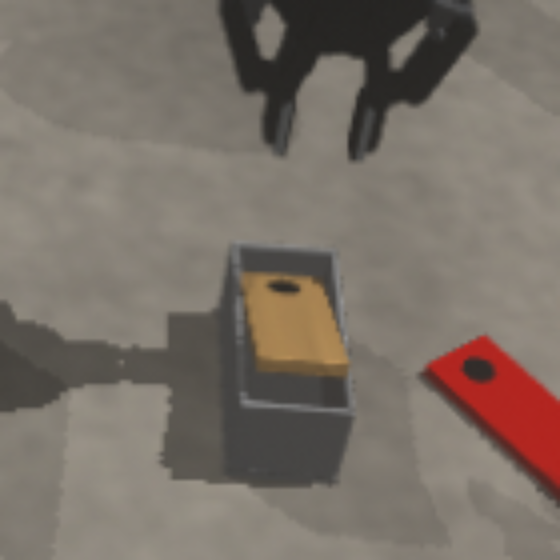

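View pics/w4.png

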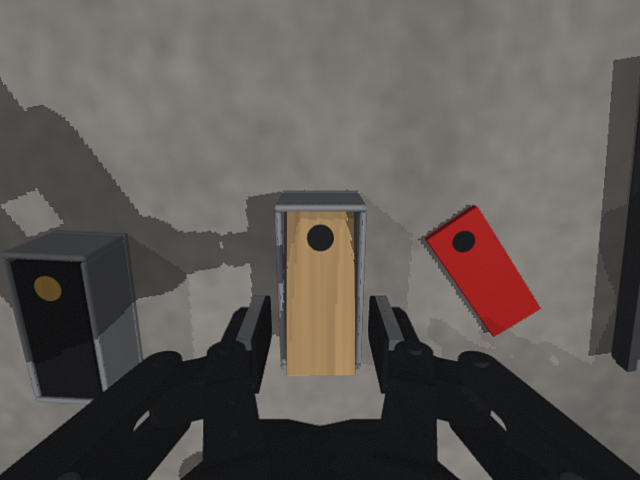

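View pics/t4c.png

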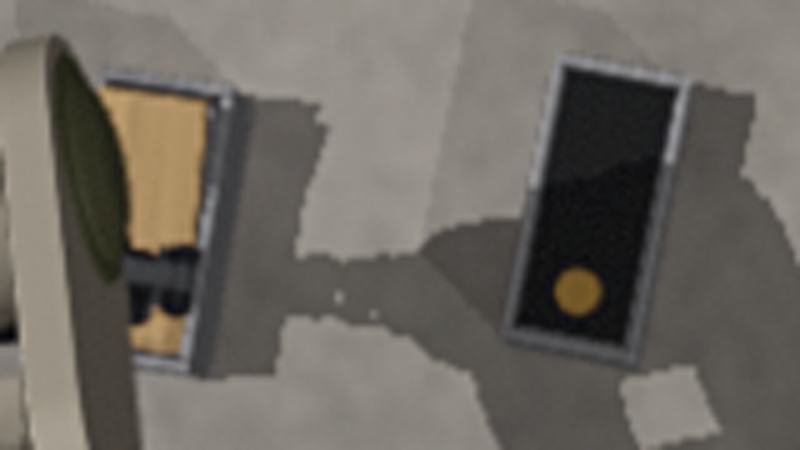

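The lid stays tipped. In the wrist view its raised end edge runs from (287,375) to (355,375) with the inlay at (320,238), and the black lid is unmoved. Now I'll fit the tipped lid's pose.

```bash
python3 - <<'E'
from h import *
W=load('w4');S=load('s4')
print('wrist z84',ray(W,[(287,375),(355,375)],84).round(1))
print('scene z84',ray(S,cp([(257,359),(347,363)],360,180,4),84).round(1), 'bottom z75.5',ray(S,cp([(258,371),(346,376)],360,180,4),75.5).round(1))
print('inlay',ray(W,[(320,238)],49).round(1),ray(S,cp([(284,287)],360,180,4),49).round(1))
# model
ux=np.array([np.cos(np.radians(8.6)),-np.sin(np.radians(8.6)),0]);uy=np.array([-ux[1],ux[0],0]);uz=np.array([0,0,1.])
th=.36;c0=np.array([592.8,219.9,55.5]);piv=c0-10*ux-4.5*uz
X=np.cos(th)*ux+np.sin(th)*uz;Z=-np.sin(th)*ux+np.cos(th)*uz
P=lambda x,y,z:piv+X*(x+10)+uy*y+Z*(z+4.5)
print('pred end top',P(60,25,4.5).round(1),P(60,-25,4.5).round(1),'bot',P(60,0,-4.5).round(1),'inlay',P(-40,0,4.5).round(1),'ctr',P(0,0,0).round(1))
print('proj W',proj(W,[P(60,25,4.5),P(60,-25,4.5),P(-40,0,4.5)]).round(0))
g=P(46,0,0);print('grasp',g.round(1),'tool y dir',-Z)
Rt=down(81.4)
for s in(1,-1):
    R=down(81.4,s*th);print(s,R.apply([0,1,0]).round(3))
s=1 if down(81.4,th).apply([0,1,0])@-Z>.99 else -1
R=down(81.4,s*th)
for d,n in((-60,'pre'),(8,'fin')):
    tgt=g+R.apply([0,d,0]); print(n,tgt.round(1)); delta(tgt,R)
print(sense()['joints'],sense()['grip_width'])
E
```

```text
wrist z84 [[641.8 188.7  84. ]
 [649.4 237.5  84. ]]
scene z84 [[641.3 186.8  84. ]
 [646.5 235.9  84. ]] bottom z75.5 [[642.4 188.5  75.5]
 [648.3 236.5  75.5]]
inlay [[553.3 226.7  49. ]] [[551.1 226.8  49. ]]
pred end top [648.3 236.8  84.1] [640.8 187.4  84.1] bot [647.7 211.6  75.7] inlay [552.  226.1  48.9] ctr [590.6 220.2  58.7]
proj W [[354. 374.]
 [285. 374.]
 [319. 236.]]
grasp [633.2 213.8  74.9] tool y dir [ 0.3483134  -0.05267745 -0.93589682]
1 [-0.348  0.053 -0.936]
-1 [ 0.348 -0.053 -0.936]
pre [612.3 217.  131.1]
p [553.9 226.  154.3] R
 [[ 0.988 -0.002  0.154]
 [-0.154 -0.001  0.988]
 [-0.002 -1.    -0.001]]
turn [ 0.0017 -0.0046 -0.3618]
shift in tool axes after turn [47.1 42.6 -0.2]
fin [636.  213.4  67.5]
p [553.9 226.  154.3] R
 [[ 0.988 -0.002  0.154]
 [-0.154 -0.001  0.988]
 [-0.002 -1.    -0.001]]
turn [ 0.0017 -0.0046 -0.3618]
shift in tool axes after turn [ 47.1 110.6  -0.2]
[ 1.91792911e-01  5.38601484e-01  1.36968949e+00 -1.71864966e-04
  1.23532580e+00 -1.22404012e+00] 0.6765265696234076
```

The model fits both cameras to about 1–2 mm. I'll tilt the tool to the lid's normal and straddle the raised end.

```bash
python3 -m handwheel '[{"grip":80,"tx":0,"ty":0,"tz":0,"wx":0,"wy":0,"wz":-0.12},{"grip":80,"tx":0,"ty":0,"tz":0,"wx":0,"wy":0,"wz":-0.12},{"grip":80,"tx":0,"ty":0,"tz":0,"wx":0,"wy":0,"wz":-0.12},{"grip":80,"tx":24,"ty":10,"tz":0,"wx":0,"wy":0,"wz":0},{"grip":80,"tx":23,"ty":15,"tz":0,"wx":0,"wy":0,"wz":0},{"grip":80,"tx":0,"ty":15,"tz":0,"wx":0,"wy":0,"wz":0},{"grip":80,"tx":0,"ty":0,"tz":0,"wx":0,"wy":0,"wz":0}]'
python3 - <<'E'
from h import *
R=down(81.4,-.36); g=np.array([633.4,214,74.9]); delta(g+R.apply([0,9,0]),R); s=sense();print(s['joints'],s['grip_width'],s['force'])
cap('wrist','w5')
E
```

```text
time_s: 6.65
eef_pos: [611.2, 216.3, 130.8]
ee_rot: [-0.683, 0.704, 0.07, 0.178]
force: [-0.8, -0.3, -1.3]
grip_width: 0.933
p [611.2 216.3 130.8] R
 [[ 0.927  0.343  0.155]
 [-0.145 -0.056  0.988]
 [ 0.347 -0.938 -0.002]]
turn [ 0.004  -0.0046 -0.0054]
shift in tool axes after turn [ 1.2 69.2  1.1]
[ 0.21004434  0.52706622  1.50086067 -0.17853709  0.78948104 -1.10010164] 0.9334357115917465 [-0.77232907 -0.29113517 -1.28209437]
```

View pics/w5.png

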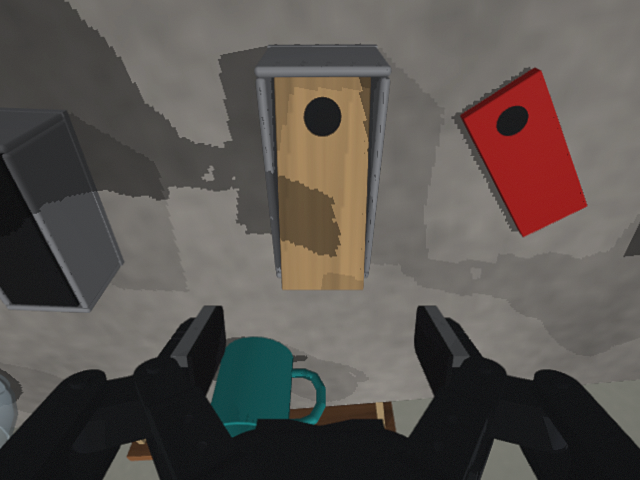

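The wrist view shows the fingers at (205,340) and (440,340), centred on the lid's raised end at (323,290) and parallel to it. I'll advance and close.

```bash
python3 -m handwheel '[{"grip":80,"tx":1,"ty":25,"tz":1,"wx":0,"wy":0,"wz":0},{"grip":80,"tx":0,"ty":20,"tz":0,"wx":0,"wy":0,"wz":0},{"grip":80,"tx":0,"ty":14,"tz":0,"wx":0,"wy":0,"wz":0},{"grip":80,"tx":0,"ty":10,"tz":0,"wx":0,"wy":0,"wz":0},{"grip":80,"tx":0,"ty":0,"tz":0,"wx":0,"wy":0,"wz":0}]'
python3 - <<'E'
from h import *
R=down(81.4,-.36); g=np.array([633.4,214,74.9]); delta(g+R.apply([0,9,0]),R)
cap('scene','s6');cap('wrist','w6');
im=cv2.imread('pics/s6.png');a=cv2.resize(im[180:320,360:500],(400,400))
im=cv2.imread('pics/w6.png');b=cv2.resize(im[130:480,120:470],(400,400))
cv2.imwrite('pics/c6.png',np.hstack([a,b]))
E
```

```text
time_s: 7.12
eef_pos: [635.8, 214.2, 68.7]
ee_rot: [-0.684, 0.704, 0.071, 0.179]
force: [0.7, 0.3, -0.5]
grip_width: 0.939
p [635.8 214.2  68.7] R
 [[ 0.926  0.345  0.154]
 [-0.144 -0.055  0.988]
 [ 0.349 -0.937 -0.001]]
turn [ 0.0027 -0.0041 -0.0032]
shift in tool axes after turn [-0.   2.4 -0.5]
```

View pics/c6.png

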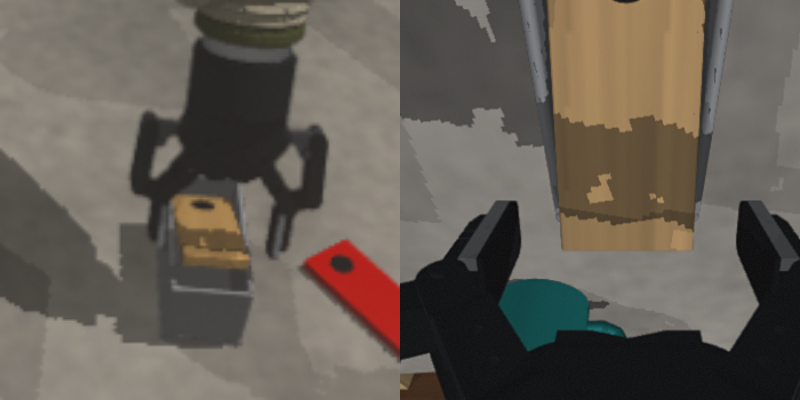

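The fingers straddle the lid evenly on both sides. Closing now.

```bash
python3 -m handwheel '[{"grip":62,"tx":0,"ty":2,"tz":0,"wx":0,"wy":0,"wz":0},{"grip":54,"tx":0,"ty":0,"tz":0,"wx":0,"wy":0,"wz":0},{"grip":40,"tx":0,"ty":0,"tz":0,"wx":0,"wy":0,"wz":0},{"grip":40,"tx":0,"ty":0,"tz":0,"wx":0,"wy":0,"wz":0},{"grip":40,"tx":0,"ty":0,"tz":0,"wx":0,"wy":0,"wz":0},{"grip":40,"tx":0,"ty":0,"tz":0,"wx":0,"wy":0,"wz":0}]' 40
python3 - <<'E'
from h import *
cap('scene','s7');cap('wrist','w7');
im=cv2.imread('pics/s7.png');a=cv2.resize(im[180:320,360:500],(400,400))
im=cv2.imread('pics/w7.png');b=cv2.resize(im[130:480,120:470],(400,400))
cv2.imwrite('pics/c7.png',np.hstack([a,b]))
print(sense()['eef_pos'],sense()['force'])
E
```

```text
time_s: 7.72
eef_pos: [637.6, 214.4, 69.4]
ee_rot: [-0.684, 0.703, 0.073, 0.18]
force: [-0.0, 0.4, 3.5]
grip_width: 0.567
[637.66625489 214.35297502  69.27367698] [-0.27962169  0.09485198  3.68370155]
```

View pics/c7.png

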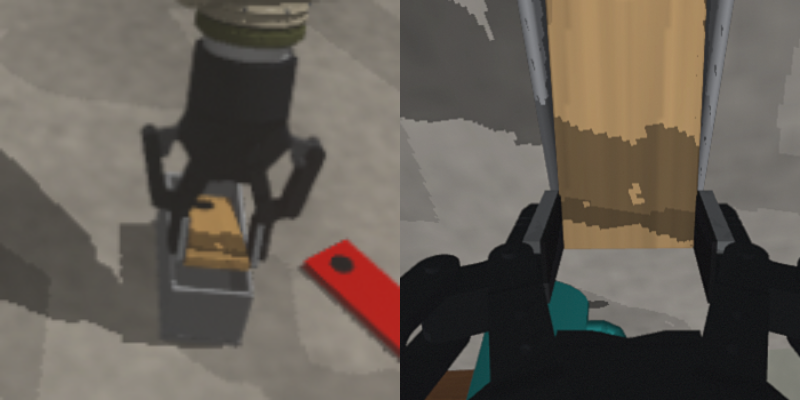

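The jaws hold the lid at about 48 mm opening, with a light 3.5 N upward contact force. Lifting straight up.

```bash
python3 -m handwheel '[{"grip":40,"tx":1,"ty":-3,"tz":0,"wx":0,"wy":0,"wz":0},{"grip":40,"tx":2,"ty":-5,"tz":0,"wx":0,"wy":0,"wz":0},{"grip":40,"tx":4,"ty":-11,"tz":0,"wx":0,"wy":0,"wz":0},{"grip":40,"tx":5,"ty":-14,"tz":0,"wx":0,"wy":0,"wz":0},{"grip":40,"tx":7,"ty":-19,"tz":0,"wx":0,"wy":0,"wz":0},{"grip":40,"tx":7,"ty":-19,"tz":0,"wx":0,"wy":0,"wz":0},{"grip":40,"tx":7,"ty":-19,"tz":0,"wx":0,"wy":0,"wz":0},{"grip":40,"tx":4,"ty":-10,"tz":0,"wx":0,"wy":0,"wz":0},{"grip":40,"tx":0,"ty":0,"tz":0,"wx":0,"wy":0,"wz":0}]'
python3 - <<'E'
from h import *
cap('scene','s8');cap('wrist','w8');
im=cv2.imread('pics/s8.png');a=cv2.resize(im[120:320,330:530],(400,400))
im=cv2.imread('pics/w8.png');b=cv2.resize(im[80:480,120:520],(400,400))
cv2.imwrite('pics/c8.png',np.hstack([a,b]))
print(sense()['eef_pos'],sense()['force'])
delta([599.5,-223,150],down(81.4)); print(sense()['joints'])
E
```

```text
time_s: 8.57
eef_pos: [637.9, 214.5, 178.9]
ee_rot: [-0.684, 0.703, 0.074, 0.182]
force: [-0.1, 0.2, -0.5]
grip_width: 0.569
[636.54019304 214.23468493 174.97504726] [ 0.41952413  0.36641479 -0.86060472]
p [636.5 214.2 175. ] R
 [[ 0.925  0.347  0.154]
 [-0.144 -0.054  0.988]
 [ 0.352 -0.936 -0.   ]]
turn [ 0.0011 -0.0046  0.3594]
shift in tool axes after turn [  28.8   25.  -437.9]
[ 0.1973331   0.52331705  1.38241138 -0.15538892  0.90283521 -1.14283499]
```

View pics/c8.png

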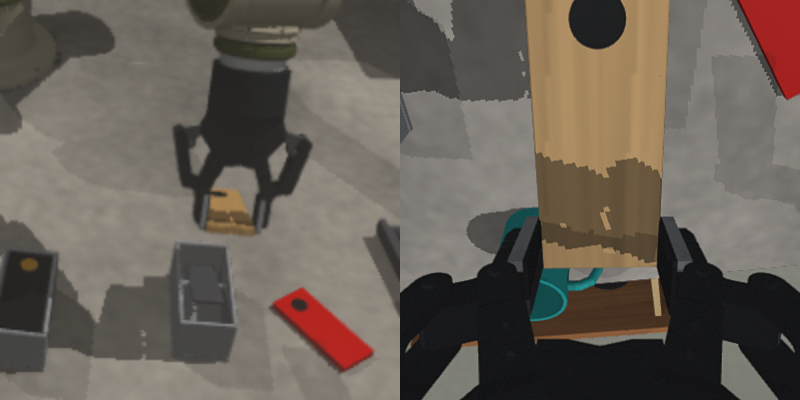

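The lid is clear and held, with its inlay toward the robot. I'll level it, then traverse to above the trivet.

```bash
python3 -m handwheel '[{"grip":40,"tx":0,"ty":0,"tz":0,"wx":0,"wy":0,"wz":0.09},{"grip":40,"tx":0,"ty":0,"tz":0,"wx":0,"wy":0,"wz":0.09},{"grip":40,"tx":0,"ty":0,"tz":0,"wx":0,"wy":0,"wz":0.09},{"grip":40,"tx":0,"ty":0,"tz":0,"wx":0,"wy":-0.005,"wz":0.09},{"grip":40,"tx":2,"ty":0,"tz":-10,"wx":0,"wy":0,"wz":0},{"grip":40,"tx":5,"ty":0,"tz":-25,"wx":0,"wy":0,"wz":0},{"grip":40,"tx":7,"ty":0,"tz":-35,"wx":0,"wy":0,"wz":0},{"grip":40,"tx":7,"ty":0,"tz":-35,"wx":0,"wy":0,"wz":0},{"grip":40,"tx":7,"ty":0,"tz":-35,"wx":0,"wy":0,"wz":0},{"grip":40,"tx":7,"ty":0,"tz":-35,"wx":0,"wy":0,"wz":0}]'
python3 -m handwheel '[{"grip":40,"tx":7,"ty":0,"tz":-35,"wx":0,"wy":0,"wz":0},{"grip":40,"tx":7,"ty":0,"tz":-35,"wx":0,"wy":0,"wz":0},{"grip":40,"tx":7,"ty":0,"tz":-35,"wx":0,"wy":0,"wz":0},{"grip":40,"tx":7,"ty":0,"tz":-35,"wx":0,"wy":0,"wz":0},{"grip":40,"tx":7,"ty":0,"tz":-35,"wx":0,"wy":0,"wz":0},{"grip":40,"tx":5,"ty":0,"tz":-35,"wx":0,"wy":0,"wz":0},{"grip":40,"tx":3,"ty":0,"tz":-30,"wx":0,"wy":0,"wz":0},{"grip":40,"tx":0,"ty":0,"tz":-10,"wx":0,"wy":0,"wz":0},{"grip":40,"tx":0,"ty":0,"tz":0,"wx":0,"wy":0,"wz":0},{"grip":40,"tx":0,"ty":0,"tz":0,"wx":0,"wy":0,"wz":0}]'
python3 - <<'E'
from h import *
delta([645,-229.9,40],down(81.4)); print(sense()['joints'],sense()['force'])
cap('wrist','w9');cap('scene','s9')
E
```

```text
time_s: 9.5
eef_pos: [644.5, 34.2, 174.1]
ee_rot: [-0.705, 0.705, -0.053, 0.053]
force: [1.3, 0.0, -0.7]
grip_width: 0.57
time_s: 10.33
eef_pos: [650.1, -217.1, 174.6]
ee_rot: [0.705, -0.705, 0.053, -0.053]
force: [-0.5, 0.1, -1.1]
grip_width: 0.569
p [ 650.1 -217.1  174.6] R
 [[ 0.989 -0.001  0.15 ]
 [-0.15   0.     0.989]
 [-0.001 -1.     0.   ]]
turn [-0.0002 -0.0003 -0.0009]
shift in tool axes after turn [ -3.1 134.6 -13.4]
[-4.92736326e-01  7.19816043e-01  1.00989063e+00 -1.52251689e-04
  1.41278294e+00 -1.91315013e+00] [-0.48660356  0.14122389 -1.11257106]
```

View pics/w9.png

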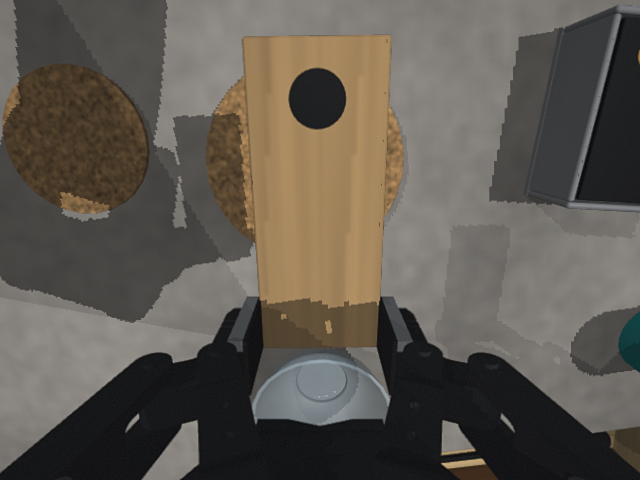

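View pics/s9.png

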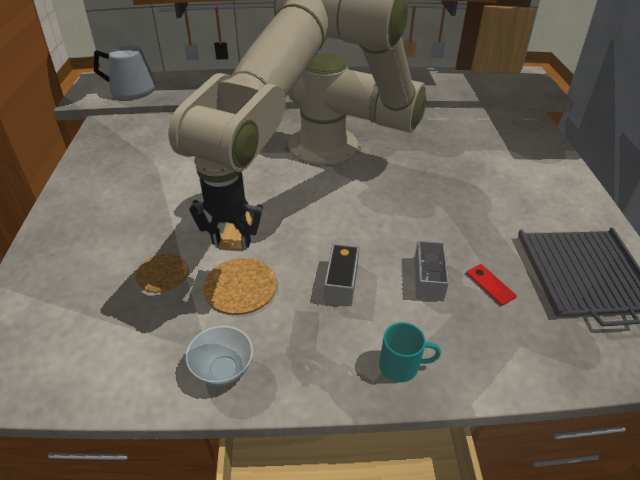

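The wrist view shows the lid's top corners at (243,37), (391,36), (379,348) and (263,348). I'll use PnP to check its pose in the jaws, along with where the bowl and gripper sit.

```bash
cat > pnp.py <<'E'
from h import *
def lid(c,uv):
    ob=np.array([[-60,-25,4.5],[-60,25,4.5],[60,25,4.5],[60,-25,4.5]],float)
    ok,r,t=cv2.solvePnP(ob,np.array(uv,float),c['mtx'],c['dist'],flags=cv2.SOLVEPNP_ITERATIVE)
    Rw=c['R'].T@cv2.Rodrigues(r)[0]; p=c['R'].T@(t.reshape(3)-c['t'].reshape(3))
    return p,Rw
E
python3 - <<'E'
from pnp import *
c=load('w9');p,R=lid(c,[(243,37),(391,36),(379,348),(263,348)]);P,T=pose()
print(p.round(1),R.round(3));print('rel TCP in tool',T.inv().apply(p-P).round(1))
b=ray(c,[(253,400),(391,400)],60);print('bowl?',b.round(0))
E
```

```text
[ 602.9 -210.   180.6] [[ 0.99   0.138 -0.023]
 [-0.138  0.99  -0.003]
 [ 0.022  0.006  1.   ]]
rel TCP in tool [-48.1  -5.3  -1.2]
bowl? [[ 792. -298.   60.]
 [ 810. -176.   60.]]
```

The lid is level to about 1.3° and its mid-plane is about 5 mm above the TCP. I'll lower it to just above the trivet.

```bash
python3 -m handwheel '[{"grip":40,"tx":-1.7,"ty":15,"tz":-13,"wx":0,"wy":0,"wz":0},{"grip":40,"tx":0,"ty":30,"tz":0,"wx":0,"wy":0,"wz":0},{"grip":40,"tx":0,"ty":30,"tz":0,"wx":0,"wy":0,"wz":0},{"grip":40,"tx":0,"ty":30,"tz":0,"wx":0,"wy":0,"wz":0},{"grip":40,"tx":0,"ty":25,"tz":0,"wx":0,"wy":0,"wz":0},{"grip":40,"tx":0,"ty":15,"tz":0,"wx":0,"wy":0,"wz":0},{"grip":40,"tx":0,"ty":8,"tz":0,"wx":0,"wy":0,"wz":0},{"grip":40,"tx":0,"ty":0,"tz":0,"wx":0,"wy":0,"wz":0},{"grip":40,"tx":0,"ty":0,"tz":0,"wx":0,"wy":0,"wz":0}]'
python3 - <<'E'
from h import *
cap('wrist','w10');cap('scene','s10');cap('top','t10')
im=cv2.imread('pics/s10.png');a=cv2.resize(im[180:340,140:300],(400,400))
im=cv2.imread('pics/w10.png');b=cv2.resize(im[0:400,120:520],(400,400))
cv2.imwrite('pics/c10.png',np.hstack([a,b]))
E
```

```text
time_s: 11.18
eef_pos: [647.4, -229.5, 23.4]
ee_rot: [-0.705, 0.705, -0.052, 0.053]
force: [-0.6, -0.1, -0.8]
grip_width: 0.571
```

View pics/c10.png

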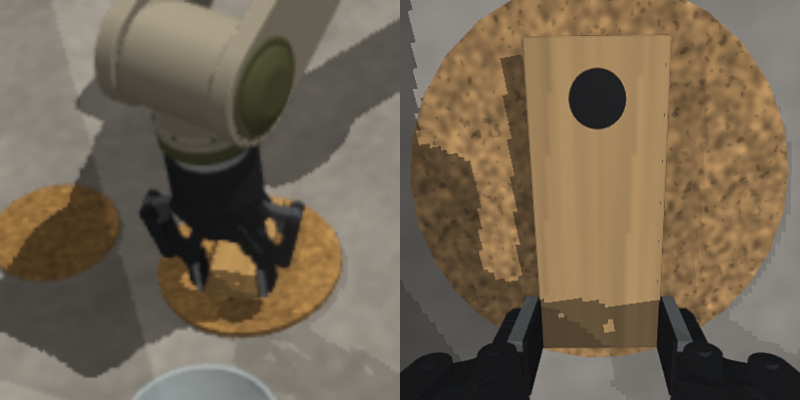

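The lid is centred over the trivet: the trivet spans 412–788 in the crop and the lid's axis is at 597. Lowering with force watch.

```bash
python3 -m handwheel '[{"grip":40,"tx":0,"ty":6,"tz":0,"wx":0,"wy":0,"wz":0},{"grip":40,"tx":0,"ty":4,"tz":0,"wx":0,"wy":0,"wz":0},{"grip":40,"tx":0,"ty":2,"tz":0,"wx":0,"wy":0,"wz":0},{"grip":40,"tx":0,"ty":0,"tz":0,"wx":0,"wy":0,"wz":0}]'
python3 -m handwheel '[{"grip":40,"tx":0,"ty":1.5,"tz":0,"wx":0,"wy":0,"wz":0},{"grip":40,"tx":0,"ty":0,"tz":0,"wx":0,"wy":0,"wz":0}]'
python3 -m handwheel '[{"grip":40,"tx":0,"ty":1.5,"tz":0,"wx":0,"wy":0,"wz":0},{"grip":40,"tx":0,"ty":0,"tz":0,"wx":0,"wy":0,"wz":0}]'
```

```text
time_s: 11.67
eef_pos: [646.5, -230.0, 9.7]
ee_rot: [0.705, -0.705, 0.053, -0.053]
force: [0.5, 0.5, -1.1]
grip_width: 0.573
time_s: 11.83
eef_pos: [646.8, -230.2, 8.8]
ee_rot: [-0.705, 0.705, -0.053, 0.053]
force: [-0.3, 0.3, -0.5]
grip_width: 0.568
time_s: 12.0
eef_pos: [646.8, -230.2, 7.4]
ee_rot: [-0.705, 0.705, -0.053, 0.053]
force: [-0.1, 0.5, -1.4]
grip_width: 0.57
```

```bash
python3 -m handwheel '[{"grip":40,"tx":0,"ty":1,"tz":0,"wx":0,"wy":0,"wz":0},{"grip":40,"tx":0,"ty":0,"tz":0,"wx":0,"wy":0,"wz":0}]'
python3 -m handwheel '[{"grip":40,"tx":0,"ty":1,"tz":0,"wx":0,"wy":0,"wz":0},{"grip":40,"tx":0,"ty":0,"tz":0,"wx":0,"wy":0,"wz":0}]'
```

```text
time_s: 12.17
eef_pos: [646.8, -230.2, 6.4]
ee_rot: [-0.705, 0.705, -0.053, 0.053]
force: [0.1, 0.1, -0.8]
grip_width: 0.572
time_s: 12.33
eef_pos: [647.0, -230.2, 6.2]
ee_rot: [-0.705, 0.705, -0.053, 0.053]
force: [-2.5, 0.4, 3.7]
grip_width: 0.567
```

It has touched down at 3.7 N. Releasing gently, then straight up.

```bash
python3 -m handwheel '[{"grip":54,"tx":0,"ty":0,"tz":0,"wx":0,"wy":0,"wz":0},{"grip":58,"tx":0,"ty":0,"tz":0,"wx":0,"wy":0,"wz":0},{"grip":70,"tx":0,"ty":0,"tz":0,"wx":0,"wy":0,"wz":0},{"grip":75,"tx":0,"ty":0,"tz":0,"wx":0,"wy":0,"wz":0},{"grip":75,"tx":0,"ty":-10,"tz":0,"wx":0,"wy":0,"wz":0},{"grip":75,"tx":0,"ty":-25,"tz":0,"wx":0,"wy":0,"wz":0},{"grip":75,"tx":0,"ty":-35,"tz":0,"wx":0,"wy":0,"wz":0},{"grip":75,"tx":0,"ty":-35,"tz":0,"wx":0,"wy":0,"wz":0},{"grip":75,"tx":0,"ty":-35,"tz":0,"wx":0,"wy":0,"wz":0},{"grip":75,"tx":0,"ty":0,"tz":0,"wx":0,"wy":0,"wz":0}]'
python3 - <<'E'
from h import *
cap('wrist','w11');cap('scene','s11')
print(sense()['force'])
E
```

```text
time_s: 13.17
eef_pos: [649.4, -231.4, 154.8]
ee_rot: [-0.703, 0.707, -0.049, 0.057]
force: [0.9, -0.3, 0.8]
grip_width: 0.878
[ 0.81315648  0.53308722 -0.51859804]
```

View pics/w11.png

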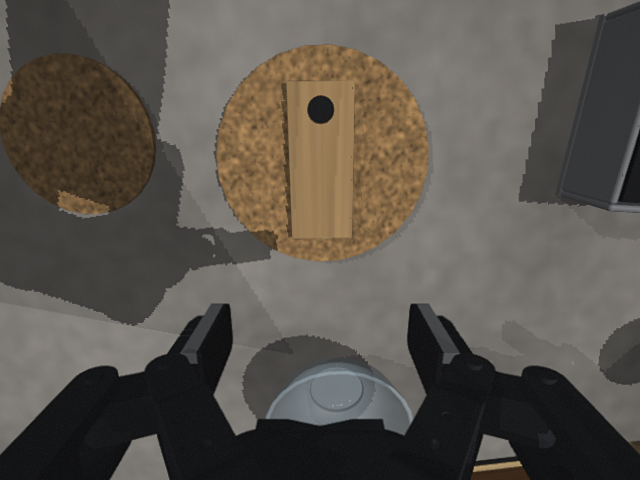

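View pics/s11.png

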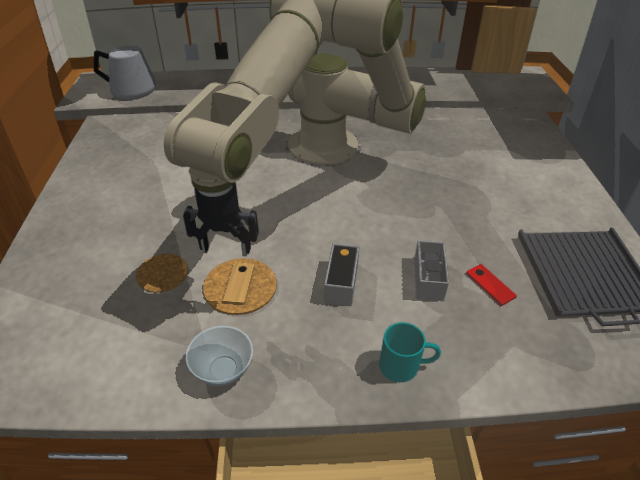

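The lid lies inlay up on the large trivet. Wrist view corners are (286,81), (354,81), (352,237) and (292,237), inside the disc spanning 216–430 by 45–262. The robot is clear and the black lid is in place. One numeric check, then I'll hand in.

```bash
python3 - <<'E'
from pnp import *
c=load('w11');uv=[(286,81),(354,81),(352,237),(292,237)];p,R=lid(c,uv);a=ray(c,uv,17)
print(p.round(1),R[2].round(3));print('z17 centre',a.mean(0).round(1),np.linalg.norm(a[0]-a[1]),np.linalg.norm(a[1]-a[2]))
print('trivet edge centre',ray(c,[(216,155),(430,155)],8).mean(0).round(1),ray(c,[(322,45),(325,262)],8).mean(0).round(1))
s=load('s11');print('dark diff',np.abs(s['pixels'][240:305,322:360].astype(int)-load('scene0')['pixels'][240:305,322:360]).mean())
s=sense();print(s['dq'].round(3),s['time_s']); print(ctrl.finish_job())
E
```

```text
[ 599.9 -223.3    9.1] [0.01  0.006 1.   ]
z17 centre [ 599.6 -223.3   17. ] 49.326372957049244 118.61415515438259
trivet edge centre [ 593.6 -220.9    8. ] [ 600.2 -221.3    8. ]
dark diff 8.374898785425101
[-0.002  0.047  0.05  -0.001 -0.01  -0.002] 13.2667
the job is handed in; nothing more can be done
None
```

I pressed the oak lid's inlay end down to its stop, gripped the raised end, lifted the lid clear, levelled it and laid it inlay up on the larger cork trivet. I handed the job in at about 13.3 s of the 38 s allowed; the hand-in reports no verdict.

Last checks:
- **Lid on trivet:** the lid's centre measured about (600, -223) mm. The trivet's centre is about (600, -223) from the fixed cameras, and a rough wrist check put it 2 to 7 mm away from the lid's centre. The limit is 35 mm.
- **Lid flat:** its tilt was under 1°. The camera fit put the lid's height at 9 mm where 12.5 mm was expected, which is within the noise for that method. At the expected top height of 17 mm the lid measures 119 x 49 mm, so it lies flat.
- **Black lid:** it looks unmoved in the pictures. The pixel difference from the start was 8 grey levels on average. I put that down to the arm's shadow falling differently, but I did not measure the lid's pose again.
- **Robot clear:** the gripper was open about 150 mm above the trivet, with no contact force.

The highest tool force I saw was about 42 N, from the fingertips against the stop during the press, well under the 120 N wrist limit. The first four move commands were refused because rows must name all seven values. They moved nothing.

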